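Fit the last two trays into the game box

ROBOT

A 6-joint arm with a two-finger parallel gripper is mounted at the origin on a cart in front of the work surface, level with it; the furniture and walls round the work are solid. World frame = base frame: x ahead of the robot, y to its left, z up, the work surface at z = 0. Lengths are in mm, angles in rad, forces in N, time in s.
With the tool pointing down it reaches from about 350 to 875 mm from the base axis. Payload 4.2 kg.
Tool frame: the origin (TCP) lies at the very end of the fingers, on their centre line; the grasp point (between the pads) lies 19 mm behind it (robot.grasp_offset is the distance from the TCP to the grasp point, in mm); z points along the fingers, y is the direction in which the jaws open and shut (so a half turn about z gives the same grasp; the last joint's range is limited). The gripper opens to 85 mm and grips with 20 to 120 N. Pads are 22 mm wide; open, the fingers measure 114 mm over their backs; the gripper's body (76 mm by 85 mm) begins 54 mm behind the grasp point. The pads swing forward as they close: fully open they stand 13 mm farther back than shut.
Start: joints at [1.398, 0.385, 0.008, 0, -1.194, -0.259], TCP at [261.533, 567.626, 231.312] pointing down, gripper open.
Joint ranges: [-3.14, 3.14], [-1.21, 2.06], [-1.07, 1.41], [-3.16, 2.05], [-2.99, -0.16], [-3.1, 3.1]. Speed limits (rad/s): [2.79, 2.79, 3.14, 3.14, 3.14, 3.14].

INTERFACE

Orientations are given as a unit quaternion [w, x, y, z].
In Python, from station import robot, ik, imaging gives the robot as it stands. Calls block until the motion is done:
- robot.move_ptp(position, orientation): joint-space move of the TCP to a pose.
- robot.move_straight(position, rotation=None, max_speed=150): straight line of the TCP; rotation=None keeps the orientation; max_speed is the mean speed in mm/s.
- robot.set_joints(angles): joint-space move.
- robot.set_gripper(opening): finger opening in mm; the grip force is fixed at half the most; returns when the fingers have stopped.
- robot.pause(seconds).
- ik(position, orientation): joint angles nearest the present ones, or None.
- imaging.snapshot(name): name is "side" or "top"; returns a dict with "color" (400x640x3 uint8, red, green, blue), "range_z" (400x640 float32, mm along the optical axis (not along the pixel's ray), 0 where there is no reading), "mtx" (3x3 intrinsics, pixels), "D" ([k1, k2, p1, p2, k3] as OpenCV has them; the pictures are not rectified), "position" and "attitude" of the camera in the world. Camera axes: x right, y down, z forward; pixel columns grow to the right and rows downward; lengths in mm; the calibration is good to about 2 mm. A picture is of the moment at which its call begins.
A pose or a line that the arm cannot do raises robot.MotionError and nothing moves.
- robot.finish_job(): hands the job in, once; it reports no verdict.
Readings, each from a call of its own:
- robot.read_time_s(): time.
- robot.read_q(): joint angles.
- robot.read_qvel(): joint speeds.
- robot.read_tau(): joint torques, N m.
- robot.read_tool_pos(): TCP position.
- robot.read_tcp_rot(): TCP orientation.
- robot.read_ft_force(): force on the tool from outside, world axes, zero at the start.
- robot.read_ft_torque(): the same for the moment, N m.
- robot.read_gripper_width(): finger opening in mm.
Only numpy, scipy, OpenCV 4.12 (cv2) and the standard library are available. Lean on these libraries where they do the work, as an engineer would, in place of code of your own. Each camera call takes 0.05 s, during which the arm holds its last target. There are 200 camera calls.

TASK

The open plywood game box has two rows, and each row already holds one tray at the box's left end. Fit the two loose trays into the free ends of the rows, each in the row where its length fits so that both rows are filled, lying flat on the box floor and pushed up flush against the tray already there with no gap between them. Lower them in, do not drop them, and leave the other things on the bench alone.

Things in the scene. Friction and masses are not known exactly. Their poses are not given: they have to be found in the camera images.
- box: plywood game box, fixed; 243 (x) x 327 (y) mm, walls 46 mm high, front 37; lid hinged on the far (+x) side stands open, 0.27 m high, leaning away. Origin: centre of underside. Floor inside 11 mm above the origin, 302 mm long (y); a low rib along y parts it into a front and a back row, each 100 mm wide, centre lines at x = -59 and +47 mm
- fitted_long: plywood tray, 182 mm long (its y), 91 mm wide, 26 mm high, walls 5 mm, floor 4 mm; a cross wall at mid-length (12 mm thick, 24 mm high, along x) is the place to grip it. It lies in one of the rows (either) against the box's left (+y) end. Origin: underside, middle of the edge of its left (+y) end; it reaches 182 mm from there along its -y
- fitted_short: plywood tray, 110 mm long (its y), 91 mm wide, 26 mm high, walls 5 mm, floor 4 mm; a cross wall at mid-length (12 mm thick, 24 mm high, along x) is the place to grip it. It lies in the other row against the box's left (+y) end. Origin: underside, middle of the edge of its left (+y) end; it reaches 110 mm from there along its -y
- tray_long: loose on the bench: plywood tray, 182 mm long (its y), 91 mm wide, 26 mm high, walls 5 mm, floor 4 mm; a cross wall at mid-length (12 mm thick, 24 mm high, along x) is the place to grip it. Origin at the centre of its underside, below the middle of that cross wall
- tray_short: loose on the bench: plywood tray, 110 mm long (its y), 91 mm wide, 26 mm high, walls 5 mm, floor 4 mm; a cross wall at mid-length (12 mm thick, 24 mm high, along x) is the place to grip it. Origin at the centre of its underside, below the middle of that cross wall
- masking_tape: roll of masking tape lying on the bench, 105 mm across, 24 mm high; bystander, origin at the centre of its underside
- sanding_block: cork sanding block, 60 x 100 x 28 mm; bystander, origin at the centre of its underside
- can_gold: spray can standing behind the box, 67 mm across, 190 mm high; bystander, origin at the centre of its underside
Not all that is in view belongs to the job. Leave any black look-alike of the tray_long alone.

How it is judged:
By the outcome, as a careful person would: the job done as asked, in the order asked, and still so for the second after the job is handed in, with the robot touching nothing.
It also fails if it takes over 58 s, if anything falls off the work surface, if the arm or the gripper's body presses on something with over 40 N, if the wrist force passes 120 N, or if a joint passes its speed limit or range.

## Working session

There is one attempt and no reset: what is moved stays moved. The work goes in short steps, each a Python script; the robot and the scene stay as the last script left them, time stands still between calls to the robot, and variables do not carry over. Pictures are saved under pics/ and viewed, on a budget of 10 in all, crops included, one or two more only if the job needs it, and the job is handed in when it is done.

```bash
ls; mkdir -p pics; python3 - <<'E'
from station import robot, ik, imaging
import cv2,pickle
for n in("top","side"):
    s=imaging.snapshot(n); pickle.dump(s,open(f"{n}0.pkl","wb"))
    cv2.imwrite(f"pics/{n}0.png",s["color"][:,:,::-1]); print(n,s["mtx"],s["D"],s["position"],s["attitude"])
print(robot.read_time_s(),robot.read_tcp_rot(),robot.read_gripper_width())
E
```

```text
pics
top [[510.02772882   0.         325.12065644]
 [  0.         510.02772882 205.37451144]
 [  0.           0.           1.        ]] [-0.13305392  0.          0.          0.          0.        ] [ 489.51709585  -89.89838938 1432.82704076] [-0.02742811  0.71078607 -0.70264636  0.01785934]
side [[471.33399633   0.         318.41918059]
 [  0.         471.33399633 203.57661126]
 [  0.           0.           1.        ]] [-0.13969666  0.          0.          0.          0.        ] [ 580.81480254 1035.73673148  684.17844491] [ 1.04474704e-02 -6.65868337e-05  8.61825472e-01 -5.07097330e-01]
0.1 [ 9.70812095e-04  9.76766909e-01 -2.14302219e-01 -1.45619718e-04] 85.41589935120291
```

View pics/top0.png

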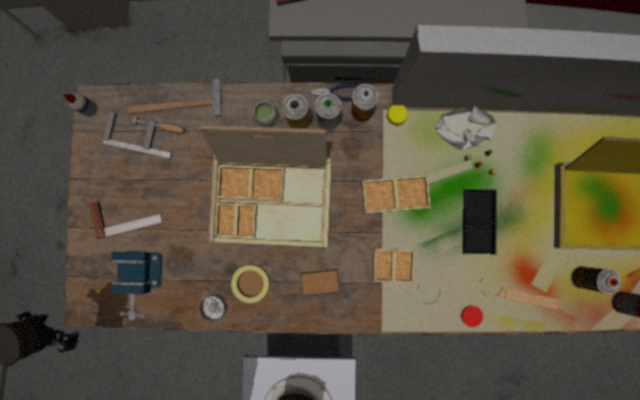

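View pics/side0.png

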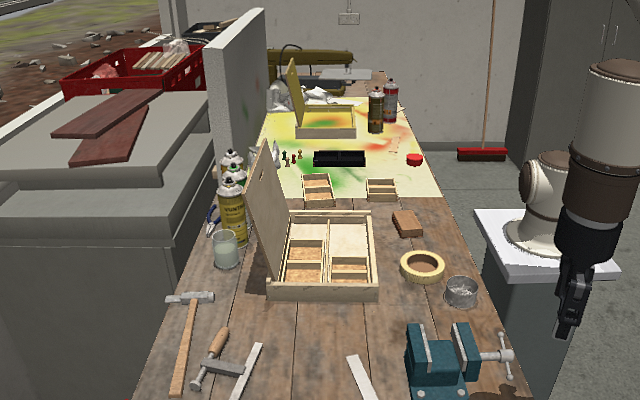

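The top view shows the box centred near (270,187). The fitted long tray is in the back row (218–283) and the fitted short one in the front row, so tray_long (397,194) goes in front and tray_short (393,265) at the back. The side view agrees. The black look-alike is at (480,221).

```bash
cat > h.py <<'E'
import numpy as np,cv2,pickle
from scipy.spatial.transform import Rotation as R
def rot(q): return R.from_quat([q[1],q[2],q[3],q[0]]).as_matrix()
def cast(s,uv,z):
    uv=np.asarray(uv,float).reshape(-1,1,2)
    p=cv2.undistortPoints(uv,s["mtx"],np.array(s["D"])).reshape(-1,2)
    d=np.c_[p,np.ones(len(p))]@rot(s["attitude"]).T; c=np.array(s["position"])
    return c+d*((z-c[2])/d[:,2])[:,None]
def project(s,P):
    M=rot(s["attitude"]).T; t=-M@np.array(s["position"])
    return cv2.projectPoints(np.asarray(P,float),cv2.Rodrigues(M)[0],t,s["mtx"],np.array(s["D"]))[0].reshape(-1,2)
def rectify(s,x0,x1,y0,y1,z,res=1.0):
    # orthophoto on plane z: column -> decreasing y, row -> decreasing x
    xs=np.arange(x1,x0,-res); ys=np.arange(y1,y0,-res)
    Y,X=np.meshgrid(ys,xs)
    uv=project(s,np.c_[X.ravel(),Y.ravel(),np.full(X.size,z)]).astype(np.float32)
    return cv2.remap(s["color"],uv[:,0].reshape(X.shape),uv[:,1].reshape(X.shape),cv2.INTER_CUBIC)
E
python3 - <<'E'
from h import *
s=pickle.load(open("top0.pkl","rb"))
c=cast(s,[[270,187],[397,194],[393,265]],26);print(c)
o=rectify(s,280,700,-420,260,26,1.0)
cv2.imwrite("pics/ortho.png",cv2.convertScaleAbs(o[:,:,::-1],alpha=1.3))
# world cloud from depth
z=s["range_z"]; v,u=np.mgrid[:400,:640]
for a in[(270,170),(300,187),(300,225),(240,225),(378,204),(390,265),(350,220)]:
    u0,v0=a; p=cv2.undistortPoints(np.array([[[u0,v0]]],float),s["mtx"],s["D"])[0,0]
    print(a,rot(s["attitude"])@(np.array([p[0],p[1],1])*z[v0,u0])+s["position"])
E
```

```text
[[ 629.12570233   83.51005657   26.        ]
 [ 613.43950659 -269.08938122   26.        ]
 [ 417.40634817 -258.97013984   26.        ]]
(270, 170) [677.92235601  85.59670725  17.00602312]
(300, 187) [631.86159656   1.20581537   6.84096771]
(300, 225) [ 5.25031448e+02 -5.11795983e-01  8.54071561e+00]
(240, 225) [522.89274695 168.43945476   8.15843583]
(378, 204) [ 586.49138127 -218.34195512    5.26557791]
(390, 265) [ 4.16012507e+02 -2.53643302e+02  2.10302559e-01]
(350, 220) [ 5.40927837e+02 -1.40348715e+02 -1.86234036e-01]
```

View pics/ortho.png

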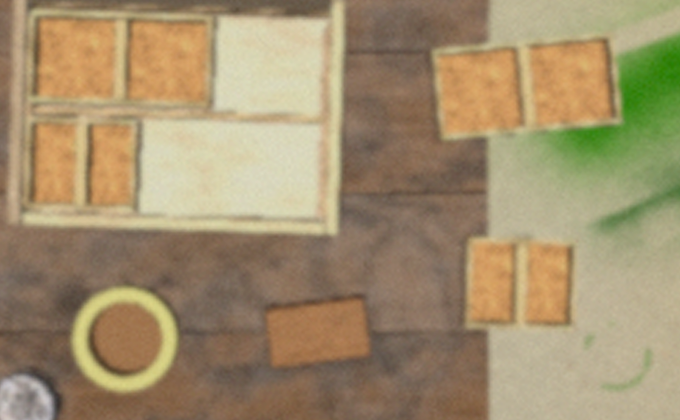

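```bash
cat >> h.py <<'E'
def cells(s,z):
    """orange cork cells in the ortho on plane z -> list of (centre xy, lenlong, lenshort, yaw, area)"""
    res=0.5; o=rectify(s,330,720,-420,270,z,res)
    hsv=cv2.cvtColor(cv2.GaussianBlur(o,(0,0),2),cv2.COLOR_RGB2HSV)
    m=cv2.inRange(hsv,(5,125,110),(22,255,255))
    out=[]
    for c in cv2.findContours(m,cv2.RETR_EXTERNAL,cv2.CHAIN_APPROX_NONE)[0]:
        if cv2.contourArea(c)*res*res<1500: continue
        b=cv2.boxPoints(cv2.minAreaRect(c))*res
        out.append(np.c_[720-b[:,1],270-b[:,0]])
    return out
E
python3 - <<'E'
from h import *
s=pickle.load(open("top0.pkl","rb"))
for b in cells(s,26):
    e=np.roll(b,-1,0)-b; L=np.linalg.norm(e,axis=1)
    a=[np.degrees(np.arctan2(x[1],x[0]))%90 for x in e[:2]]
    print("c",b.mean(0).round(1),"L",L[:2].round(1),"ang",np.round(a,2))
o=rectify(s,455,725,-90,260,40,1/2.2)
cv2.imwrite("pics/box.png",cv2.convertScaleAbs(o[:,:,::-1],alpha=1.3))
E
```

```text
c [363.5 132.5] L [63. 63.] ang [0. 0.]
c [367.6 -56.9] L [97.5 55.4] ang [6.98 6.98]
c [ 416.  -288.2] L [76.  39.9] ang [87.63 87.63]
c [ 417.5 -232.6] L [76.  40.4] ang [88.32 88.32]
c [535.5 150.5] L [78.2 39.6] ang [87.71 87.71]
c [537.8 206.7] L [77.2 39.3] ang [89.19 89.19]
c [ 609.5 -220.5] L [75.8 76.7] ang [5.81 5.81]
c [ 618.2 -310.8] L [75.8 76.6] ang [5.36 5.36]
c [640.  94.] L [77.3 76.8] ang [87.3 87.3]
c [642.5 185.2] L [77.4 75.2] ang [88.53 88.53]
```

View pics/box.png

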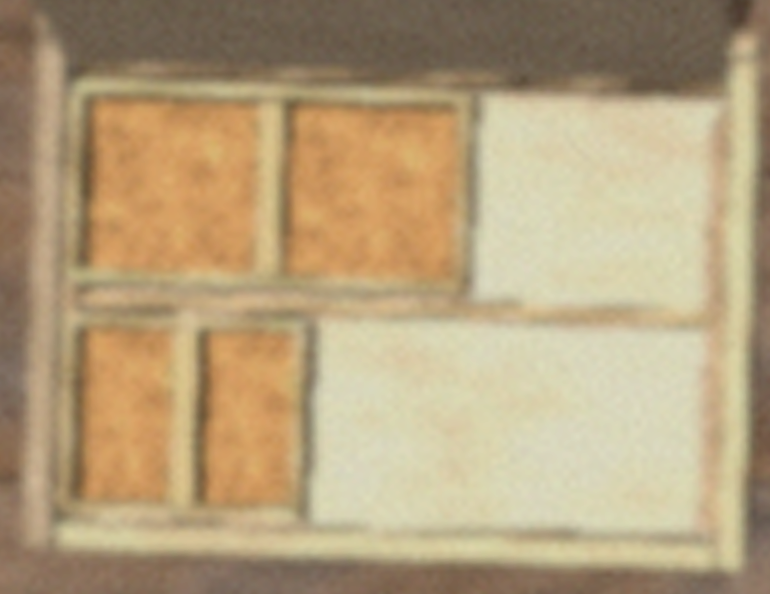

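```bash
cat > fit.py <<'E'
from h import *
def edges(s,z,axis,lo,hi,a0,a1,sign,step=4):
    """line fit of strongest signed brightness edge. axis 0: search along x for each y; 1: along y for each x.
    sign +1: brightness grows with the coordinate"""
    P=[]
    t=np.arange(lo,hi,0.5)
    for a in np.arange(a0,a1,step):
        prof=0
        for d in (-1.5,0,1.5):
            A=np.full(t.size,a+d); XYZ=np.c_[t,A,0*t+z] if axis==0 else np.c_[A,t,0*t+z]
            uv=project(s,XYZ).astype(np.float32)
            prof=prof+cv2.remap(s["color"],uv[:,0].reshape(1,-1),uv[:,1].reshape(1,-1),cv2.INTER_LINEAR).astype(float).sum(2).ravel()
        g=sign*np.gradient(cv2.GaussianBlur(prof.reshape(1,-1),(0,0),4).ravel())[6:-6]
        k=g.argmax(); w=np.clip(g[max(k-5,0):k+6],0,None)
        P.append((a,(t[6:-6][max(k-5,0):k+6]*w).sum()/w.sum()))
    P=np.array(P); 
    for _ in range(4):
        c=np.polyfit(P[:,0],P[:,1],1); r=P[:,1]-np.polyval(c,P[:,0]); P=P[abs(r)<max(2*r.std(),.5)]
    return c,r.std(),len(P)
if __name__=="__main__":
    s=pickle.load(open("top0.pkl","rb"))
    f=lambda n,*k:(lambda c:print(n,"slope %.4f at mid %.2f"%(c[0][0],np.polyval(c[0],(k[3]+k[4])/2)),"mid",(k[3]+k[4])/2,c[1:]))(edges(s,*k))
    f("front outer z37",37,0,455,485,-60,220,1)
    f("right outer z46",46,1,-100,-65,480,690,1)
    f("front floor edge z11",11,0,475,505,-40,100,1)
    f("rib front z11",11,0,560,600,-40,100,-1)
    f("rib back z?18",18,0,575,600,-40,35,1)
    f("back floor far z11",11,0,660,700,-40,30,-1)
    f("right floor",11,1,-75,-40,500,570,1)
    f("right floor bk",11,1,-75,-40,600,670,1)
    f("front fitted end z37",37,1,100,135,495,570,1)
    f("front fitted end ext z37",37,1,100,135,495,570,-1)
    f("back fitted end z37",37,1,30,70,605,670,1)
    # loose: short tray outer edges z26
    f("short left z26",26,1,-225,-200,385,440,-1)
    f("short near x",26,0,365,390,-300,-220,1)
    f("short far x",26,0,440,475,-300,-220,-1)
    m=rectify(s,330,720,-420,-150,26,.5);
E
python3 fit.py
```

```text
front outer z37 slope 0.0318 at mid 474.99 mid 212.5 (np.float64(0.2799249181399708), 67)
right outer z46 slope -0.0307 at mid -69.28 mid 207.5 (np.float64(0.4505664157922825), 53)
front floor edge z11 slope 0.0238 at mid 490.49 mid 232.5 (np.float64(0.4198684498040525), 30)
rib front z11 slope 0.0327 at mid 587.22 mid 280.0 (np.float64(0.6605986323109481), 31)
rib back z?18 slope -0.0562 at mid 571.45 mid 280.0 (np.float64(0.43765183388736356), 15)
back floor far z11 slope 0.0317 at mid 696.33 mid 330.0 (np.float64(0.48448958367010425), 16)
right floor slope -0.0283 at mid -49.96 mid 230.0 (np.float64(0.5451386309880358), 17)
right floor bk slope -0.0403 at mid -47.26 mid 280.0 (np.float64(0.4674467504005499), 14)
front fitted end z37 slope -0.0407 at mid 133.60 mid 315.0 (np.float64(0.6161470684057998), 19)
front fitted end ext z37 slope -0.0444 at mid 127.12 mid 315.0 (np.float64(0.49251671706667766), 19)
back fitted end z37 slope -0.0051 at mid 51.70 mid 337.5 (np.float64(0.4049441803601068), 13)
short left z26 slope -0.0075 at mid -203.57 mid 92.5 (np.float64(0.17652975542776964), 14)fit.py:15: RuntimeWarning: invalid value encountered in scalar divide
  P.append((a,(t[6:-6][max(k-5,0):k+6]*w).sum()/w.sum()))
Traceback (most recent call last):
  File "fit.py", line 36, in <module>
    f("short near x",26,0,365,390,-300,-220,1)
    ~^^^^^^^^^^^^^^^^^^^^^^^^^^^^^^^^^^^^^^^^^
  File "fit.py", line 22, in <lambda>
    f=lambda n,*k:(lambda c:print(n,"slope %.4f at mid %.2f"%(c[0][0],np.polyval(c[0],(k[3]+k[4])/2)),"mid",(k[3]+k[4])/2,c[1:]))(edges(s,*k))
                                                                                                                                  ~~~~~^^^^^^
  File "fit.py", line 18, in edges
    c=np.polyfit(P[:,0],P[:,1],1); r=P[:,1]-np.polyval(c,P[:,0]); P=P[abs(r)<max(2*r.std(),.5)]
TypeError: expected non-empty vector for x
```

```bash
python3 - <<'E'
from fit import *
s=pickle.load(open("top0.pkl","rb"))
def f(n,z,ax,lo,hi,a0,a1,sg):
    c,r,k=edges(s,z,ax,lo,hi,a0,a1,sg); m=(a0+a1)/2; print(n,"slope %.4f value %.2f at %.1f std %.2f n %d"%(c[0],np.polyval(c,m),m,r,k))
for n,k in {"short near":(26,0,360,385,-300,-225,1),"short far":(26,0,445,475,-250,-215,1),"short farB":(26,0,445,475,-250,-215,-1),
  "short right":(26,1,-330,-305,390,445,1),"short left":(26,1,-225,-195,390,445,-1)}.items(): f(n,*k)
# depth z profile across the free floor of the front row and right wall
z=s["range_z"]; v,u=np.mgrid[:400,:640]; p=cv2.undistortPoints(np.c_[u.ravel(),v.ravel()].astype(float).reshape(-1,1,2),s["mtx"],s["D"]).reshape(-1,2)
W=(np.c_[p,np.ones(len(p))]*z.ravel()[:,None])@rot(s["attitude"]).T+s["position"]; ok=z.ravel()>0
for y in range(-92,-40,3):
    m=ok&(abs(W[:,0]-530)<30)&(abs(W[:,1]-y)<1.5); print(y,np.median(W[m,2]).round(1),end=" | ")
print()
for x in range(460,720,4):
    m=ok&(abs(W[:,1]-5)<25)&(abs(W[:,0]-.031*(W[:,1]-5)-x)<2); print(x,np.median(W[m,2]).round(1),end=" | ")
print()
# depth of loose trays' rims: bounding of z>14 points
for c in((616,-267),(416,-262)):
    m=ok&(abs(W[:,0]-c[0])<70)&(abs(W[:,1]-c[1])<110)&(W[:,2]>12)&(W[:,2]<40)
    r=cv2.minAreaRect(W[m,:2].astype(np.float32)); print(r,np.median(W[m,2]))
E
```

```text
fit.py:15: RuntimeWarning: invalid value encountered in scalar divide
  P.append((a,(t[6:-6][max(k-5,0):k+6]*w).sum()/w.sum()))
Traceback (most recent call last):
  File "fit.py", line 18, in edges
    c=np.polyfit(P[:,0],P[:,1],1); r=P[:,1]-np.polyval(c,P[:,0]); P=P[abs(r)<max(2*r.std(),.5)]
TypeError: expected non-empty vector for x
```

```bash
python3 - <<'E'
from fit import *
s=pickle.load(open("top0.pkl","rb"))
z=s["range_z"]; v,u=np.mgrid[:400,:640]; p=cv2.undistortPoints(np.c_[u.ravel(),v.ravel()].astype(float).reshape(-1,1,2),s["mtx"],s["D"]).reshape(-1,2)
W=(np.c_[p,np.ones(len(p))]*z.ravel()[:,None])@rot(s["attitude"]).T+s["position"]; ok=z.ravel()>0
for y in range(-92,-40,3):
    m=ok&(abs(W[:,0]-530)<30)&(abs(W[:,1]-y)<1.5); print(y,np.median(W[m,2]).round(1),end=" | ")
print()
for x in range(460,720,4):
    m=ok&(abs(W[:,1]-5)<25)&(abs(W[:,0]-.031*(W[:,1]-5)-x)<2); print(x,np.median(W[m,2]).round(1),end=" | ")
print()
for c in((616,-267),(416,-262)):
    m=ok&(abs(W[:,0]-c[0])<70)&(abs(W[:,1]-c[1])<110)&(W[:,2]>12)&(W[:,2]<40)
    r=cv2.minAreaRect(W[m,:2].astype(np.float32)); print(r,np.median(W[m,2]))
from station import robot,ik
print(robot.read_ft_force())
for n,x,y,yaw,zz in(("L",614.8,-267,.096,7),("S",416.2,-261.7,-.03,7),("pL",531,29,-.031,18),("pS",636.5,-10,-.031,18)):
  for sg in(1,-1):
    yv=sg*np.array([-np.sin(yaw),np.cos(yaw),0]); zv=np.array([0,0,-1.]); M=np.c_[np.cross(yv,zv),yv,zv]
    q=R.from_matrix(M).as_quat(); j=ik([x,y,zz],[q[3],q[0],q[1],q[2]]); print(n,sg,None if j is None else np.round(j,2))
E
```

```text
-92 -1.3 | -89 0.2 | -86 0.1 | -83 -1.3 | -80 43.6 | -77 45.0 | -74 45.2 | -71 45.1 | -68 39.3 | -65 36.3 | -62 31.3 | -59 9.8 | -56 10.4 | -53 8.9 | -50 9.9 | -47 10.7 | -44 9.6 | -41 10.1 | 
460 -1.1 | 464 -2.8 | 468 32.2 | 472 37.4 | 476 35.8 | 480 33.3 | 484 9.1 | 488 10.1 | 492 10.7 | 496 9.2 | 500 11.3 | 504 11.6 | 508 9.1 | 512 9.9 | 516 8.8 | 520 10.4 | 524 9.6 | 528 9.8 | 532 9.9 | 536 11.5 | 540 10.6 | 544 9.7 | 548 9.6 | 552 10.6 | 556 10.9 | 560 10.1 | 564 10.4 | 568 11.0 | 572 10.0 | 576 9.9 | 580 14.7 | 584 26.3 | 588 11.7 | 592 9.5 | 596 9.9 | 600 10.6 | 604 11.9 | 608 10.2 | 612 10.0 | 616 12.1 | 620 9.6 | 624 9.1 | 628 9.7 | 632 10.0 | 636 9.5 | 640 8.9 | 644 9.3 | 648 9.4 | 652 10.0 | 656 9.8 | 660 12.1 | 664 10.1 | 668 9.3 | 672 10.9 | 676 9.6 | 680 11.2 | 684 10.7 | 688 38.1 | 692 53.1 | 696 72.4 | 700 89.5 | 704 108.6 | 708 127.1 | 712 143.9 | 716 162.2 | 
((614.164306640625, -267.28643798828125), (91.766357421875, 181.21681213378906), 5.540812969207764) 24.112142129339645
((417.13360595703125, -260.153076171875), (111.48298645019531, 90.92219543457031), 89.0804214477539) 23.948491205756227
[-0.77019105  0.2805756   0.2970836 ]
L 1 [-0.17  0.67 -0.11  0.   -0.79 -1.31]
L -1 [-0.17  0.67 -0.11  0.   -0.79  1.84]
S 1 [-0.23  0.46 -0.58  0.   -0.54 -1.37]
S -1 [-0.23  0.46 -0.58  0.   -0.54  1.77]
pL 1 [ 0.36  0.49 -0.47 -0.   -0.62 -1.96]
pL -1 [ 0.36  0.49 -0.47  0.   -0.62  1.18]
pS 1 [ 0.24  0.62 -0.2   0.   -0.76 -1.84]
pS -1 [ 0.24  0.62 -0.2   0.   -0.76  1.3 ]
```

```bash
python3 - <<'E'
from h import *
s=pickle.load(open("top0.pkl","rb"))
z=s["range_z"]; v,u=np.mgrid[:400,:640]; p=cv2.undistortPoints(np.c_[u.ravel(),v.ravel()].astype(float).reshape(-1,1,2),s["mtx"],s["D"]).reshape(-1,2)
W=(np.c_[p,np.ones(len(p))]*z.ravel()[:,None])@rot(s["attitude"]).T+s["position"]; ok=z.ravel()>0
W=W[ok]; d=W[:,:2]-[592.3,82.5]; a=-.031; lx=d[:,0]*np.cos(a)+d[:,1]*np.sin(a); ly=-d[:,0]*np.sin(a)+d[:,1]*np.cos(a)
for x0 in(-59,47):
    print("row",x0)
    for y in list(range(-168,-134,2))+list(range(-50,60,2))+list(range(136,172,2)):
        m=(abs(lx-x0)<30)&(abs(ly-y)<1.2); print(y,np.percentile(W[m,2],[15,50,85]).round(0) if m.any() else None,end="|")
    print()
s2=pickle.load(open("side0.pkl","rb"))
c=s2["color"][195:310,240:400,::-1]; cv2.imwrite("pics/sidebox.png",cv2.resize(c,None,fx=5,fy=5,interpolation=cv2.INTER_CUBIC))
E
```

```text
row -59
-168 [-4. -2.  1.]|-166 [-5. -0.  3.]|-164 [ 2. 44. 49.]|-162 [42. 44. 47.]|-160 [42. 46. 48.]|-158 [42. 45. 48.]|-156 [42. 46. 48.]|-154 [42. 45. 49.]|-152 [34. 38. 43.]|-150 [34. 36. 39.]|-148 [32. 36. 37.]|-146 [ 8. 11. 35.]|-144 [ 9. 10. 15.]|-142 [ 8. 10. 13.]|-140 [ 7. 10. 12.]|-138 [ 7.  9. 11.]|-136 [ 7.  8. 14.]|-50 [ 8.  9. 13.]|-48 [ 8. 11. 13.]|-46 [ 7. 10. 13.]|-44 [ 7. 11. 13.]|-42 [ 8. 12. 14.]|-40 [ 7. 10. 15.]|-38 [ 8. 11. 12.]|-36 [ 7. 10. 11.]|-34 [ 7. 10. 13.]|-32 [ 6.  9. 13.]|-30 [ 7. 10. 14.]|-28 [ 7. 10. 15.]|-26 [ 7. 10. 13.]|-24 [ 7.  9. 13.]|-22 [ 9. 11. 15.]|-20 [ 9. 11. 14.]|-18 [ 7.  9. 12.]|-16 [ 6. 11. 14.]|-14 [ 7. 11. 13.]|-12 [ 7.  9. 12.]|-10 [ 7. 11. 14.]|-8 [ 8. 11. 13.]|-6 [ 8. 11. 14.]|-4 [ 7. 10. 13.]|-2 [ 8. 10. 13.]|0 [ 8. 10. 13.]|2 [ 8. 10. 12.]|4 [ 9. 10. 12.]|6 [ 8. 10. 12.]|8 [ 7. 10. 13.]|10 [ 8. 10. 13.]|12 [ 6. 10. 13.]|14 [ 6. 11. 13.]|16 [ 7. 10. 13.]|18 [ 7. 11. 14.]|20 [ 7. 11. 15.]|22 [ 9. 12. 13.]|24 [ 6. 10. 12.]|26 [ 8. 10. 12.]|28 [ 8. 11. 14.]|30 [ 9. 11. 13.]|32 [ 7. 10. 12.]|34 [ 8. 10. 12.]|36 [ 7. 10. 13.]|38 [1
[... 1358 characters left out ...]
1. 12. 17.]|14 [12. 15. 18.]|16 [14. 16. 18.]|18 [12. 15. 19.]|20 [10. 14. 17.]|22 [13. 14. 17.]|24 [11. 16. 18.]|26 [14. 15. 18.]|28 [13. 16. 17.]|30 [12. 16. 19.]|32 [13. 16. 19.]|34 [11. 16. 19.]|36 [12. 16. 18.]|38 [13. 15. 18.]|40 [14. 15. 17.]|42 [12. 16. 18.]|44 [14. 16. 19.]|46 [12. 14. 15.]|48 [12. 16. 19.]|50 [14. 16. 25.]|52 [15. 25. 34.]|54 [30. 33. 38.]|56 [32. 34. 38.]|58 [32. 34. 36.]|136 [12. 15. 18.]|138 [13. 16. 18.]|140 [13. 16. 17.]|142 [13. 14. 16.]|144 [14. 23. 33.]|146 [15. 32. 36.]|148 [34. 36. 39.]|150 [33. 35. 41.]|152 [36. 41. 47.]|154 [44. 47. 50.]|156 [44. 45. 47.]|158 [42. 45. 47.]|160 [43. 45. 47.]|162 [41. 44. 48.]|164 [41. 42. 44.]|166 None|168 None|170 None|
```

View pics/sidebox.png

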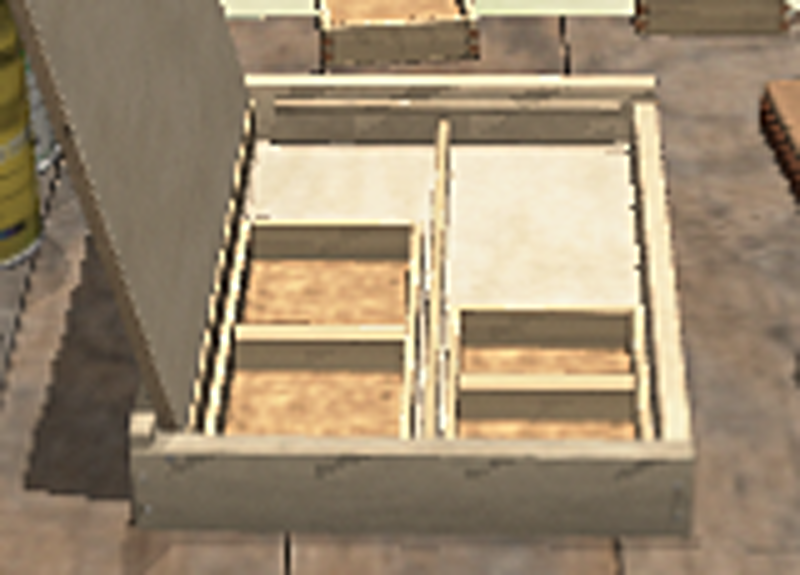

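```bash
cat > mv.py <<'E'
from h import *
from station import robot,ik,imaging
BC=np.array([592.3,82.5]); BY=-.031
def Q(yaw):
    y=np.array([-np.sin(yaw),np.cos(yaw),0]); z=np.array([0,0,-1.]); q=R.from_matrix(np.c_[np.cross(y,z),y,z]).as_quat(); return [q[3],q[0],q[1],q[2]]
def loc(lx,ly):
    c,s=np.cos(BY),np.sin(BY); return BC+[c*lx-s*ly,s*lx+c*ly]
def F(): return np.array(robot.read_ft_force())
def st(n): print(n,"t %.2f"%robot.read_time_s(),"F",F().round(1),"tcp",np.round(robot.read_tool_pos(),1),"w %.1f"%robot.read_gripper_width(),flush=True)
def pick(x,y,yaw):
    robot.move_ptp([x,y,180],Q(yaw)); robot.move_straight([x,y,60],max_speed=250); st("above")
    robot.move_straight([x,y,7],max_speed=80); st("down")
    robot.set_gripper(0); st("grip")
    robot.move_straight([x,y,120],max_speed=150); st("lift")
def cloud(s):
    z=s["range_z"]; v,u=np.mgrid[:400,:640]; p=cv2.undistortPoints(np.c_[u.ravel(),v.ravel()].astype(float).reshape(-1,1,2),s["mtx"],s["D"]).reshape(-1,2)
    W=(np.c_[p,np.ones(len(p))]*z.ravel()[:,None])@rot(s["attitude"]).T+s["position"]; return W.reshape(400,640,3)
E
python3 - <<'E'
from mv import *
robot.set_gripper(45); st("start")
pick(614.2,-267.3,.0967)
x,y=loc(-59,-53.5); print(x,y)
robot.move_ptp([x,y,110],Q(BY)); st("hover")
for n in("top","side"):
    s=imaging.snapshot(n); pickle.dump(s,open(n+"1.pkl","wb"))
i=np.hstack([pickle.load(open("top1.pkl","rb"))["color"][130:330,200:420],pickle.load(open("side1.pkl","rb"))["color"][130:330,220:440]])
cv2.imwrite("pics/hover1.png",cv2.resize(i[:,:,::-1],None,fx=1.8,fy=1.8))
E
```

```text
start t 0.57 F [0.8 0.1 0. ] tcp [261.5 567.6 231.3] w 44.7
above t 4.38 F [1.  0.2 0.6] tcp [ 615.3 -267.5   61. ] w 44.9
down t 5.19 F [ 0.8 -0.1 -0.4] tcp [ 614.5 -267.4    7.1] w 45.1
grip t 5.59 F [-0.5  1.   2.7] tcp [ 614.7 -267.4    7.9] w 10.6
lift t 6.49 F [-0.3  0.1 -2.6] tcp [ 613.2 -267.   118.5] w 10.1
531.6701128534033 30.854411760626057
hover t 7.67 F [ 0.3 -0.2 -1. ] tcp [532.2  30.4 109.9] w 10.4
```

View pics/hover1.png

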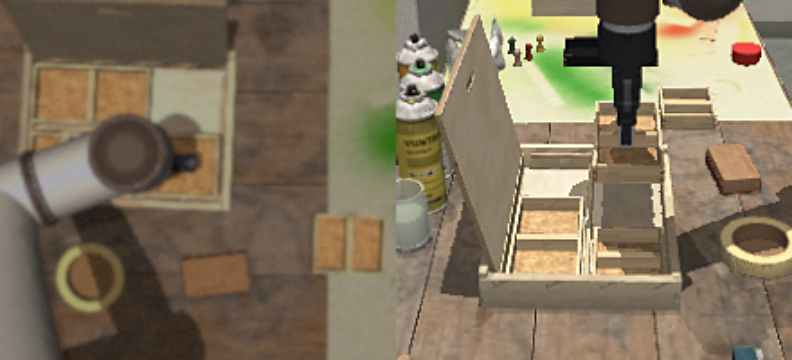

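```bash
python3 - <<'E'
from mv import *
for n in("top","side"):
    s=pickle.load(open(n+"1.pkl","rb")); W=cloud(s).reshape(-1,3)
    d=W[:,:2]-BC; c,sn=np.cos(BY),np.sin(BY); lx=c*d[:,0]+sn*d[:,1]; ly=-sn*d[:,0]+c*d[:,1]
    m=(W[:,2]>119)&(W[:,2]<136)&(abs(lx+59)<60)&(ly<60)&(ly>-170)
    m&=~((abs(lx+59)<30)&(abs(ly+53)<40))
    print(n,m.sum(),"z",np.percentile(W[m,2],[5,50,95]),"lx",np.percentile(lx[m],[0,1,50,99,100]).round(1),"ly",np.percentile(ly[m],[0,1,5,50,95,99,100]).round(1))
    # rim bands: side edges per ly slice, end edge per lx slice
    for a in range(-145,45,10):
        k=m&(abs(ly-a)<5)
        if k.sum()>3: print("ly",a,k.sum(),lx[k].min().round(1),lx[k].max().round(1))
    for a in range(-105,-10,10):
        k=m&(abs(lx-a)<5)
        if k.sum()>3: print("lx",a,k.sum(),ly[k].min().round(1),ly[k].max().round(1))
E
```

```text
top 217 z [122.39359282 126.74610489 131.3566464 ] lx [-104.4 -104.3  -78.   -13.5  -13.1] ly [-146.8 -146.6 -145.5 -118.6  -45.6  -20.3   34.3]
ly -145 75 -103.8 -13.3
ly -135 16 -104.2 -14.1
ly -125 14 -104.4 -14.5
ly -115 16 -102.4 -14.7
ly -105 16 -102.8 -15.5
ly -95 18 -103.3 -13.1
ly -85 13 -103.7 -13.8
ly -75 14 -104.2 -13.9
ly -65 8 -104.3 -97.0
ly -55 13 -102.5 -94.4
ly -45 6 -103.0 -100.1
lx -105 74 -145.5 -17.0
lx -95 26 -145.2 -50.4
lx -85 8 -144.9 -141.8
lx -75 7 -144.3 -141.6
lx -65 7 -146.6 -143.6
lx -55 7 -146.2 -143.3
lx -45 8 -145.7 -142.9
lx -35 7 -145.2 -142.5
lx -25 8 -144.9 -141.8
lx -15 65 -146.8 34.3
side 444 z [119.78233666 126.30947453 128.80052339] lx [-107.8 -107.2  -66.9  -16.7  -16.4] ly [-147.9 -145.  -142.    -2.1   37.9   39.8   40.2]
ly -145 45 -106.7 -18.1
ly -135 32 -106.3 -18.3
ly -125 8 -103.3 -18.5
ly -115 9 -107.8 -18.7
ly -105 9 -107.4 -18.8
ly -95 8 -106.7 -16.5
ly -85 8 -106.5 -16.7
ly -75 8 -106.1 -16.8
ly -65 8 -105.7 -17.1
ly -55 24 -107.4 -17.3
ly -45 29 -107.1 -17.4
ly -35 9 -106.8 -17.7
ly -25 8 -106.2 -17.8
ly -15 8 -105.6 -18.0
ly -5 11 -107.3 -18.2
ly 5 13 -107.1 -18.4
ly 15 10 -106.7 -16.4
ly 25 15 -106.0 -16.5
ly 35 179 -105.7 -16.7
lx -105 108 -145.1 39.9
lx -95 51 -145.5 39.9
lx -85 37 -146.5 40.0
lx -75 20 -136.9 38.5
lx -65 23 30.6 39.6
lx -55 19 30.7 38.5
lx -45 21 -141.7 40.0
lx -35 36 -144.9 38.6
lx -25 71 -147.9 38.3
lx -15 58 -144.4 40.2
```

```bash
cat >> mv.py <<'E'
def place(lx,ly):
    x,y=loc(lx,ly)
    robot.move_straight([x,y,52],max_speed=150); robot.move_straight([x,y,33],max_speed=40); robot.pause(.2); f0=F(); st("pre")
    z=33
    while z>14:
        z-=1 if z>22 else .5; robot.move_straight([x,y,z],max_speed=25); f=F()-f0
        if np.linalg.norm(f)>7: break
    st("bottom cmd z %.1f"%z)
    return x,y,z
E
python3 - <<'E'
from mv import *
r=place(-59,-53.5); print(r)
E
```

```text
pre t 9.13 F [ 0.2 -0.7 -0.7] tcp [531.8  30.9  33.2] w 10.4
bottom cmd z 18.0 t 13.88 F [-3.   0.8  6.9] tcp [531.7  30.9  18.8] w 10.4
(np.float64(531.6701128534033), np.float64(30.854411760626057), 18.0)
```

```bash
cat >> mv.py <<'E'
def slide(lx,ly,z,lim=12,maxd=9):
    f0=None; d=0
    while d<maxd:
        d+=.5; x,y=loc(lx,ly+d); robot.move_straight([x,y,z],max_speed=15); f=F()
        if d<=1: f0=f
        print(d,f.round(1),end=" ")
        if d>1 and -(f-f0)[1]>lim: break
    print(); st("slid"); return ly+d
E
python3 - <<'E'
from mv import *
print(slide(-59,-53.5,18.4))
E
```

```text
0.5 [-1.8  0.3  4.6] 1.0 [-1.5 -1.   5.7] 1.5 [-1.5 -2.4  6. ] 2.0 [-1.  -3.6  4.8] 2.5 [-0.9 -3.2  4.7] 3.0 [-1.3 -3.9  5.6] 3.5 [ 0.1 -4.2  5.1] 4.0 [ 0.  -3.3  4.4] 4.5 [-0.2 -5.1  5. ] 5.0 [ 1.  -8.9  4.6] 5.5 [ 0.6 -9.6  3.3] 6.0 [  1.6 -12.    5.7] 6.5 [  2.1 -14.7   5.3] 
slid t 17.13 F [  2.1 -14.7   5.3] tcp [532.1  34.5  18.8] w 10.5
-47.0
```

```bash
python3 - <<'E'
from mv import *
robot.set_gripper(45); st("rel")
p=np.array(robot.read_tool_pos()); robot.move_straight([p[0],p[1],120],max_speed=150); st("up")
pick(417,-260.5,-.022)
s=imaging.snapshot("side"); pickle.dump(s,open("side2.pkl","wb"))
s=imaging.snapshot("top"); pickle.dump(s,open("top2.pkl","wb"))
a=cv2.resize(s["color"][150:260,205:345,::-1],None,fx=5,fy=5,interpolation=cv2.INTER_CUBIC); cv2.imwrite("pics/mid.png",a)
x,y=loc(47,-90); robot.move_ptp([x,y,110],Q(BY)); st("hover")
s=imaging.snapshot("top"); pickle.dump(s,open("top3.pkl","wb"))
W=cloud(s).reshape(-1,3); d=W[:,:2]-BC; c,sn=np.cos(BY),np.sin(BY); lx=c*d[:,0]+sn*d[:,1]; ly=-sn*d[:,0]+c*d[:,1]
m=(W[:,2]>119)&(W[:,2]<136)&(abs(lx-47)<60)&(abs(ly+90)<70)
for a in range(-150,-30,8):
    k=m&(abs(ly-a)<4)
    if k.sum()>3: print("ly",a,k.sum(),lx[k].min().round(1),lx[k].max().round(1))
for a in range(-5,100,8):
    k=m&(abs(lx-a)<4)
    if k.sum()>3: print("lx",a,k.sum(),ly[k].min().round(1),ly[k].max().round(1))
E
```

```text
rel t 17.56 F [-0.2  0.5 -0.6] tcp [532.   37.8  18.3] w 45.2
up t 18.38 F [ 0.2 -0.1  0.3] tcp [531.2  37.7 119.2] w 45.1
above t 20.25 F [-0.7 -0.2  0.4] tcp [ 418.2 -260.3   60.5] w 45.4
down t 21.06 F [ 0.7 -0.6 -0.2] tcp [ 417.5 -260.7    7.5] w 45.2
grip t 21.46 F [-0.8  1.   5. ] tcp [ 417.4 -260.6    7.7] w 10.5
lift t 22.36 F [-0.4 -0.1 -0.8] tcp [ 416.1 -260.2  119. ] w 10.5
hover t 23.73 F [-0.1 -0.1 -0.4] tcp [635.8 -10.  109.9] w 10.4
ly -150 14 1.6 89.7
ly -142 43 -0.7 90.3
ly -134 12 0.9 89.9
ly -126 8 0.6 89.0
ly -118 6 0.3 3.2
ly -110 6 0.1 2.9
ly -102 11 -0.4 23.5
ly -94 27 -0.4 20.6
ly -86 14 -0.3 19.6
ly -78 6 1.4 4.2
ly -70 7 0.9 3.7
ly -62 7 0.2 3.7
ly -54 6 0.2 3.3
ly -46 12 0.0 25.4
ly -38 17 -0.1 25.9
lx 3 97 -146.1 -37.3
lx 11 28 -145.8 -37.5
lx 19 25 -147.7 -39.2
lx 27 11 -147.6 -39.0
lx 35 5 -147.2 -144.4
lx 75 6 -147.9 -142.8
lx 83 11 -147.7 -129.4
lx 91 11 -147.5 -129.3
```

View pics/mid.png

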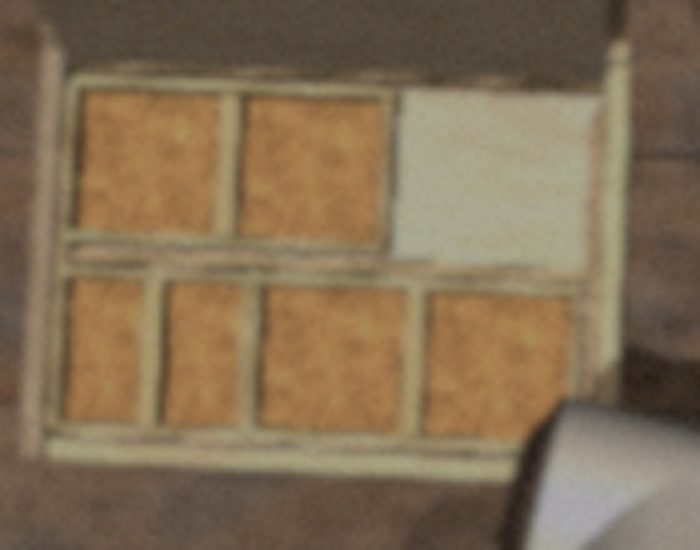

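```bash
python3 - <<'E'
from mv import *
x,y=loc(48,-89); robot.move_straight([x,y,110],max_speed=50); robot.pause(.4); st("hover"); print(x,y)
s=imaging.snapshot("top"); pickle.dump(s,open("top3.pkl","wb"))
W=cloud(s).reshape(-1,3); d=W[:,:2]-BC; c,sn=np.cos(BY),np.sin(BY); lx=c*d[:,0]+sn*d[:,1]; ly=-sn*d[:,0]+c*d[:,1]
m=(W[:,2]>119)&(W[:,2]<136)&(abs(lx-47)<60)&(abs(ly+90)<70)
for a in range(-150,-30,8):
    k=m&(abs(ly-a)<4)
    if k.sum()>3: print("ly",a,k.sum(),lx[k].min().round(1),lx[k].max().round(1))
for a in range(-5,100,8):
    k=m&(abs(lx-a)<4)
    if k.sum()>3: print("lx",a,k.sum(),ly[k].min().round(1),ly[k].max().round(1))
# row limits at floor, back row, and current fit of long tray
m=(abs(ly+15)<0)
s=pickle.load(open("top2.pkl","rb"));W=cloud(s).reshape(-1,3); d=W[:,:2]-BC; lx=c*d[:,0]+sn*d[:,1]; ly=-sn*d[:,0]+c*d[:,1]
for nm,v,k in(("x",lx,abs(ly+90)<45),("y",ly,abs(lx-47)<35)):
    f=k&(abs(W[:,2]-10)<5)&((ly<-36)&(ly>-160)&(abs(lx-47)<60)); print(nm,np.percentile(v[f],[0,.5,2,98,99.5,100]).round(1))
E
```

```text
hover t 24.43 F [-0.   0.  -0.4] tcp [637.5  -7.9 110. ] w 10.4
637.5183797255834 -7.945000608065399
ly -142 57 1.6 92.7
ly -134 17 1.2 92.1
ly -126 14 1.2 91.8
ly -118 6 2.7 5.7
ly -110 6 2.8 5.4
ly -102 6 2.0 5.0
ly -94 26 1.9 23.3
ly -86 20 1.7 22.8
ly -78 6 1.5 4.3
ly -70 10 1.4 6.3
ly -62 6 3.0 6.3
ly -54 6 2.8 6.0
ly -46 6 2.2 5.4
ly -38 21 2.2 27.9
lx 3 93 -145.8 -37.2
lx 11 29 -145.5 -37.0
lx 19 29 -145.4 -36.8
lx 27 12 -145.0 -36.6
lx 35 6 -144.8 -141.9
lx 43 4 -144.4 -141.7
lx 75 5 -145.4 -142.8
lx 83 6 -145.2 -142.5
lx 91 23 -144.8 -126.6
x [-12.1 -11.3  -9.5  94.9  96.8  97.4]
y [-146.1 -145.6 -143.5  -37.9  -36.4  -36. ]
```

```bash
python3 - <<'E'
from mv import *
x,y,z=place(48,-88.3)
if z<18.6: print(slide(48,-88.3,18.4))
E
```

```text
pre t 25.83 F [-0.8  0.2 -2. ] tcp [637.7  -7.2  33.2] w 10.4
bottom cmd z 18.0 t 30.58 F [-2.5 -0.1  5.3] tcp [637.6  -7.2  18.7] w 10.1
0.5 [-1.8 -1.2  4.2] 1.0 [-1.3 -2.2  6.1] 1.5 [-0.8 -2.7  5.8] 2.0 [-0.7 -3.5  5.6] 2.5 [-1.2 -4.2  4.5] 3.0 [-0.6 -4.4  4.5] 3.5 [ 0.  -6.1  4.6] 4.0 [-0.3 -8.6  4.7] 4.5 [ 0.6 -9.4  4.9] 5.0 [  1.2 -10.7   5.4] 5.5 [  1.1 -13.    4.8] 6.0 [  1.8 -14.5   4.8] 
slid t 33.58 F [  1.8 -14.5   4.8] tcp [638.   -4.8  18.7] w 10.5
-82.3
```

```bash
python3 - <<'E'
from mv import *
robot.set_gripper(45); st("rel")
p=np.array(robot.read_tool_pos()); robot.move_straight([p[0],p[1],150],max_speed=150)
robot.move_ptp([430,-330,200],Q(0)); robot.pause(.2); st("away")
s=imaging.snapshot("top"); pickle.dump(s,open("top4.pkl","wb")); s2=imaging.snapshot("side"); pickle.dump(s2,open("side4.pkl","wb"))
W=cloud(s).reshape(-1,3); d=W[:,:2]-BC; c,sn=np.cos(BY),np.sin(BY); lx=c*d[:,0]+sn*d[:,1]; ly=-sn*d[:,0]+c*d[:,1]
for x0 in(-59,47):
    k=(abs(lx-x0)<55)&(abs(ly)<160); print("row",x0)
    for nm,lo,hi in(("fitted",(40,-31)[x0>0]+8,144),("loose",-140,(40,-31)[x0>0]-8)):
        # rim heights along side walls
        r=k&(ly>lo)&(ly<hi)&(abs(abs(lx-x0)-43)<2.5); print(nm,"rim z",np.percentile(W[r,2],[20,50,80]).round(1))
    e=(40,-31)[x0>0]; 
    for a in np.arange(e-12,e+10,1.5):
        r=k&(abs(lx-x0)<36)&(abs(ly-a)<.8); print(a,np.median(W[r,2]).round(0),end=" | ")
    print()
    for a in np.arange(-156,-132,2): 
        r=k&(abs(lx-x0)<36)&(abs(ly-a)<1); print(a,np.median(W[r,2]).round(0),end=" | ")
    print()
a=cv2.resize(s["color"][150:260,205:345,::-1],(700,550),interpolation=cv2.INTER_CUBIC)
b=cv2.resize(s2["color"][195:310,240:400,::-1],(780,560),interpolation=cv2.INTER_CUBIC)
cv2.imwrite("pics/fin_t.png",a);cv2.imwrite("pics/fin_s.png",b)
E
```

```text
rel t 34.01 F [ 0.8 -0.1 -0.3] tcp [ 6.377e+02 -6.000e-01  1.800e+01] w 45.1
away t 36.69 F [ 0.3  0.9 -0. ] tcp [ 430.7 -329.4  199.7] w 44.7
row -59
fitted rim z [32.9 35.7 38.4]
loose rim z [32.8 36.1 38.5]
28.0 14.0 | 29.5 16.0 | 31.0 14.0 | 32.5 17.0 | 34.0 20.0 | 35.5 29.0 | 37.0 36.0 | 38.5 37.0 | 40.0 37.0 | 41.5 36.0 | 43.0 34.0 | 44.5 36.0 | 46.0 nan | 47.5 19.0 | 49.0 16.0 | 
-156 45.0 | -154 44.0 | -152 37.0 | -150 36.0 | -148 36.0 | -146 12.0 | -144 10.0 | -142 34.0 | -140 36.0 | -138 35.0 | -136 15.0 | -134 16.0 | 
row 47
fitted rim z [32.8 35.9 38.2]
loose rim z [21.7 35.3 37.9]
-43.0 16.0 | -41.5 16.0 | -40.0 16.0 | -38.5 15.0 | -37.0 32.0 | -35.5 37.0 | -34.0 35.0 | -32.5 36.0 | -31.0 37.0 | -29.5 36.0 | -28.0 38.0 | -26.5 nan | -25.0 17.0 | -23.5 15.0 | -22.0 15.0 | 
-156 44.0 | -154 46.0 | -152 35.0 | -150 35.0 | -148 36.0 | -146 13.0 | -144 10.0 | -142 36.0 | -140 35.0 | -138 36.0 | -136 16.0 | -134 15.0 |
  return _methods._mean(a, axis=axis, dtype=dtype,
  ret = ret.dtype.type(ret / rcount)
```

View pics/fin_t.png

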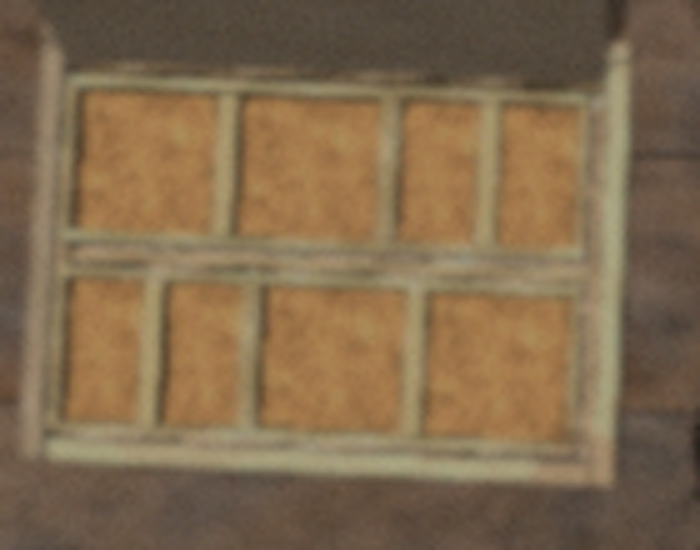

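View pics/fin_s.png

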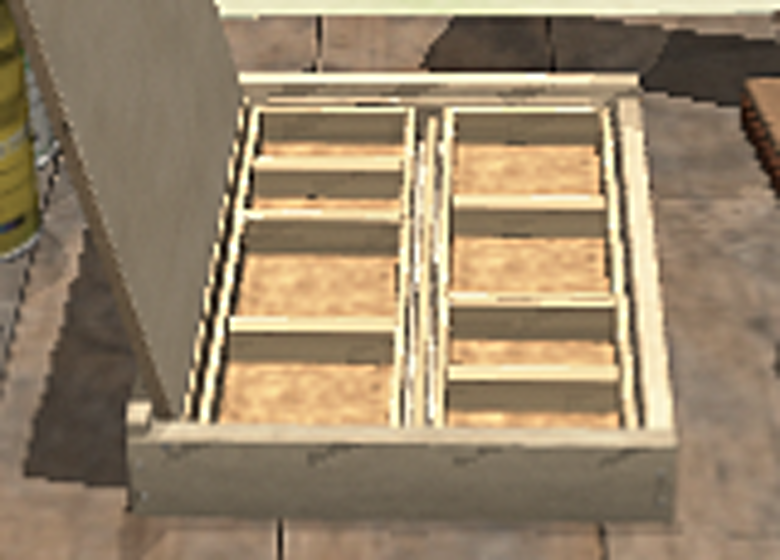

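```bash
python3 -c "
from station import robot
robot.finish_job(); print(robot.read_time_s())"
```

```text
the job is handed in; nothing more can be done
the job is handed in; nothing more can be done
```

Both loose trays are in the box and the job is handed in. It took about 37 s of robot time, under the 58 s limit. I put tray_long in the front row and tray_short in the back row. Each was lowered until it touched the floor, slid left against the tray already there with about 14 N, then released.

**Last checks:**
- **Lying flat:** in the top camera's depth image all four tray rims stand at about 36 mm, near the 37 mm expected for a tray flat on the floor. The low end of tray_short's rim readings (20th percentile 21.7 mm, the others about 33 mm) disagreed. I put that down to the sampling strip missing part of its rim and did not check it further.
- **Flush:** at both joints the two 5 mm end walls read as one unbroken strip about 10 mm wide. No gap shows in either final camera view, though the top camera only resolves about 3 mm per pixel.
- **Forces:** wrist forces sampled at each step stayed under about 16 N.
- **Bystanders:** the robot picked up only the two loose trays. I did not measure the bystanders' positions again afterwards.

I viewed 8 pictures.

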